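Close the pinned lid of the card tray and bolt it

ROBOT

A 6-joint arm with a two-finger parallel gripper is mounted at the origin on a cart in front of the work surface, level with it; the furniture and walls round the work are solid. World frame = base frame: x ahead of the robot, y to its left, z up, the work surface at z = 0. Lengths are in m, angles in rad, forces in N, time in s.
With the tool pointing down it reaches from about 0.25 to 0.8 m from the base axis. Payload 8.5 kg.
Tool frame: the origin (TCP) lies at the very end of the fingers, on their centre line; the grasp point (between the pads) lies r.hold_point_z behind it (r.hold_point_z is the distance from the TCP to the grasp point, in m); z points along the fingers, y is the line along which they close (so a half turn about z gives the same grasp; the last joint's range is limited). The gripper opens to 85 mm and grips with 20 to 120 N. Pads are 22 mm wide; open, the fingers measure 114 mm over their backs; the gripper's body (76 mm by 85 mm) begins 54 mm behind the grasp point. The pads swing forward as they close: fully open they stand 13 mm farther back than shut.
Start: joints at [1.108, 0.238, -0.013, 1.319, 0, 1.571], TCP at [0.234, 0.47, 0.231] pointing down, gripper open.
Joint ranges: [-2.66, 2.66], [-1.03, 1.9], [-1.14, 1.46], [-1.82, 2.27], [-1.45, 1.34], [-3.14, 3.14]. Speed limits (rad/s): [2.22, 2.22, 2.79, 3.14, 3.14, 3.14].

INTERFACE

Orientations are given as [roll, pitch, yaw] about the fixed x, y, z axes, in that order (R = Rz(yaw) Ry(pitch) Rx(roll)).
In Python, from workcell import r, imaging gives the robot as it stands. The module is installed in compiled form; this text tells all that it offers.
- The arm moves only by the shell command python3 -m inch 'ROWS'. ROWS is JSON, a list of rows, each a list of 3 entries, a list of its own where there are three numbers: the shift along the tool's x, y, z normalised to -1 to 1, where 1 is 80 mm, then the turn, a rotation vector about the tool's x, y, z normalised to -1 to 1, where 1 is 180 degrees, then the gripper command: -1 is shut, 1 is fully open, values between are in proportion. In form: [[[x, y, z], [wx, wy, wz], claw], ...]. A call has 1 to 5 rows; each row is the pose to reach, as a shift and turn from the pose commanded when the call began, along the tool's axes at that moment, turning the shorter way round; what a row does not reach only later rows make up. A row lasts 1/8 s, in which the tool goes at most 62.5 mm and 10.7 degrees, less where a joint would pass 70% of its speed; a pose out of reach is approached as far as the arm can. A call with a number of a shift or a turn outside -1 to 1 is refused whole. A call with a gripper value outside its range is refused whole. The fingers move at their own pace and stop on an object; the grip force is fixed at half the most. Time passes only in rows, so rows that repeat a pose let the fingers close. It gives the time, the measured TCP pose, the force, the opening and the grip force at its end, in the units of the state.
- r.read_state(): the state, without advancing time (a new reading comes with each control period).
- imaging.read_camera(name): name is "scene" or "top"; returns a dict with "color" (384x512x3 uint8, red, green, blue), "z_map" (384x512 float32, m along the optical axis (not along the pixel's ray), 0 where there is no reading), "fx", "fy", "cx", "cy" (pixels), "rvec" (rotation vector, rad) and "tvec" (3), from world to camera coordinates, as OpenCV has them. Camera axes: x right, y down, z forward; pixel columns grow to the right and rows downward; lengths in m; the calibration is good to about 2 mm. A picture is of the moment at which its call begins.
- r.close_job(): hands the job in; it is judged then, once.
The state is a dict: "time": time; "q": joint angles; "joint_vel": joint speeds; "tau": joint torques, N m; "eef_pos": TCP position; "tcp_rot": TCP orientation; "force": force on the tool from outside, world axes, zero at the start; "wrist_torque": the same for the moment, N m; "width": finger opening in m; "finger_force": force on a finger pad.
Only numpy, scipy, OpenCV 4.12 (cv2) and the standard library are available. Lean on these libraries where they do the work, as an engineer would, in place of code of your own. Each camera call takes 0.05 s, during which the arm holds its last target. There are 200 camera calls.

TASK

Close the packed card tray: take the blue lid by its black handle and set it gently, without ramming it, on the aluminium tray so that both of its holes go over the two brass pins and it lies flat and fully home. Then lock it with the bolt with the red knob: lift the bolt over the yellow ridge, slide it in over the lid's edge and let it drop fully down behind the ridge. Leave the tray's surroundings (the stapler, cards, boxes and rolls on the table) where they are.

Things in the scene. Friction and masses are not known exactly. Their poses are not given: they have to be found in the camera images.
- tray: aluminium tray fixed to the table, 110 (its x) x 190 (its y) mm, flat rim 38 mm high, cards inside below the rim. Origin: centre of its underside, z up. Two brass pins at y = +-78 mm, x = 0, 10 mm thick, 17 mm above the rim, upper 8 mm tapering to a 4 mm tip. From its -x side (nearer the robot) a grey track, 32 mm wide, 47 mm high, runs to x = -142 mm, crossed by a yellow ridge at x = -98 mm
- lid: blue plate, 110 (its x) x 190 (its y) x 8 mm, 0.2 to 0.4 kg, flat on the table. Origin: centre of its underside, z up. Through holes 13 mm wide at y = +-78 mm, x = 0; fits either way round. Black handle bar along y over its middle: 16 mm wide (x), 90 mm long, 22 to 42 mm above the underside, legs at y = +-37 mm. Seated, its origin is 38 mm above the tray's origin
- lid_handle (a point): middle of the top face of the lid's handle, 42 mm above the lid's underside
- pin_a (a point): tip of the tray's pin at its +y end, 55 mm above the table
- pin_b (a point): tip of the tray's pin at its -y end, 55 mm above the table
- bolt_knob (a point): middle of the top of the bolt's red knob, an upright block 26 mm (tray x) x 16 mm (tray y), 36 mm tall, on a steel bar 70 x 18 x 8 mm whose front end is 55 mm ahead of the knob's middle (tray +x). At travel 0 and down, the knob's middle is at tray x = -118 mm, y = 0, its top 92.5 mm above the table. Keeps the tray's orientation
- bolt_slide (a joint): travel of the bolt along the tray's +x, over the lid, m: 0 fully out, 0.032 fully in. Starts parked at 0 to 0.004; while down, its foot strikes the ridge at 0.005 and it goes no farther. Beyond 0.021 it can drop down behind the ridge, its front end over the lid's edge. About 1 N of friction
- bolt_lift (a joint): height of the bolt above its rest, m: 0 down, 0.016 fully up; it clears the ridge above 0.0075 and falls back by its own weight (about 1.2 N) when let go
- stapler: red and grey stapler standing on the table, 30 x 130 x 56 mm; bystander. Origin: centre of its underside
- cards_b: bundle of printed cards, 88 x 110 x 24 mm; bystander. Origin: centre of its underside
- card_box: dark card box, 58 x 96 x 31 mm; bystander. Origin: centre of its underside
- tape_roll_a: yellow tape roll lying flat, 100 mm across, 19 mm high; bystander. Origin: centre of its underside
- ink_pad: black ink pad, 65 x 98 x 20 mm; bystander. Origin: centre of its underside
- tape_dispenser: black tape dispenser with a yellow reel, fixed on the table between the lid and the tray, 94 x 246 mm, 128 mm high, its length (its y) about 22 degrees off the world's x: an obstacle to carry the lid over or round. Origin: centre of its underside

How it is judged:
On the way:
1. the lid lies home over both pins while the bolt is still out (z of lid in the frame of tray between 0.036 and 0.0405 m and x of lid in the frame of tray between -0.005 and 0.005 m and y of lid in the frame of tray between -0.005 and 0.005 m and angle between the y axis of lid and the y axis of tray, either way round below 0.05 rad and value of joint bolt_slide below 0.012 m), for 0.2 s.
At the end, for the whole second after the job is handed in: The lid lies home on the tray over both pins (underside within 2.5 mm of the rim, centred within 5 mm, aligned within 0.05 rad, tilt under 0.03 rad), at rest; the bolt is in beyond 20 mm of travel and down to within 3 mm of its rest (z of lid in the frame of tray between 0.036 and 0.0405 m and x of lid in the frame of tray between -0.005 and 0.005 m and y of lid in the frame of tray between -0.005 and 0.005 m and angle between the y axis of lid and the y axis of tray, either way round below 0.05 rad and angle between lid's own z axis and vertical below 0.03 rad and value of joint bolt_slide above 0.02 m and value of joint bolt_lift below 0.003 m and linear speed of lid below 0.02 m/s); the robot touches nothing.
It fails at once if the lid is rammed on the tray (more than 80 N between them) (contact force between lid and tray above 80 N).
It fails at once if a bystander is moved more than 30 mm (distance of any of stapler, cards_b, card_box, tape_roll_a, ink_pad from where it was at the start of the episode above 0.03 m).
It also fails if it takes over 48 s, if anything falls off the work surface, if the arm or the gripper's body presses on something with over 40 N, if the wrist force passes 120 N, or if a joint passes its speed limit or range.

## Working session

There is one attempt and no reset: what is moved stays moved. The work goes in short steps, Python scripts to look and compute and a shell command to move; the robot and the scene stay as the last step left them, time stands still between calls to the robot, and variables do not carry over. Pictures are saved under pics/ and viewed, at most 10 in all, crops included, and the job is handed in when it is done.

```bash
mkdir -p pics; cat > h.py <<'E'
import numpy as np, cv2
from workcell import r, imaging
from scipy.spatial.transform import Rotation as R
def shot(name,fn=None):
    d=imaging.read_camera(name)
    if fn: cv2.imwrite('pics/'+fn,d['color'][:,:,::-1])
    np.savez(f'{name}.npz',**d)
    return d
def world(d):
    z=d['z_map'];v,u=np.indices(z.shape)
    p=np.stack([(u-d['cx'])/d['fx']*z,(v-d['cy'])/d['fy']*z,z],-1)
    M=cv2.Rodrigues(np.array(d['rvec'],float))[0]
    return (p-np.array(d['tvec']).reshape(3))@M
E
python3 - <<'E'
from h import *
for n in('top','scene'): d=shot(n,n+'0.png');print(n,d['fx'],d['rvec'],d['tvec'])
print(r.read_state(),r.hold_point_z)
E
```

```text
top 361.38795356509695 [ 2.17317732 -2.19607027  0.06703995] [0.03246096 0.57928435 1.14982965]
scene 379.482964015326 [ 2.00549613 -0.72123381  0.41490857] [-0.43898078  0.27006132  0.81781007]
{'time': 0.1, 'q': array([ 1.10801238e+00,  2.38720122e-01, -1.41531734e-02,  1.31921009e+00,
        2.78705336e-05,  1.57082171e+00]), 'joint_vel': array([-0.00141422, -0.00112198,  0.00245564, -0.00027785, -0.00026253,
       -0.00109512]), 'tau': array([ 2.90510461e-04, -5.39719248e+01,  3.46999991e+01,  1.34258758e-02,
        6.38970323e-05, -6.68600961e-06]), 'eef_pos': array([0.23420868, 0.46944965, 0.2307488 ]), 'tcp_rot': array([-3.14030559e+00, -2.78378426e-05,  2.67878329e+00]), 'force': array([-0.93848512,  0.25580083, -0.40197272]), 'wrist_torque': array([0.01278477, 0.0295462 , 0.01657026]), 'finger_force': 0.0, 'width': 0.0856073924115619} 0.0187
```

View pics/top0.png

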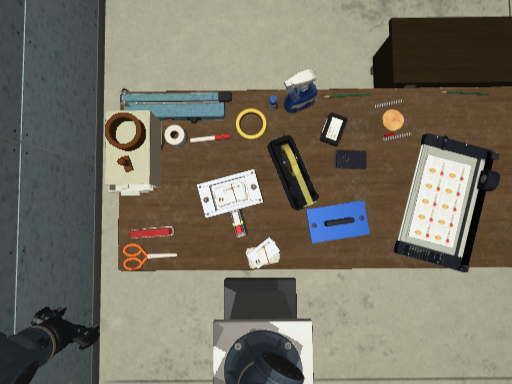

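View pics/scene0.png

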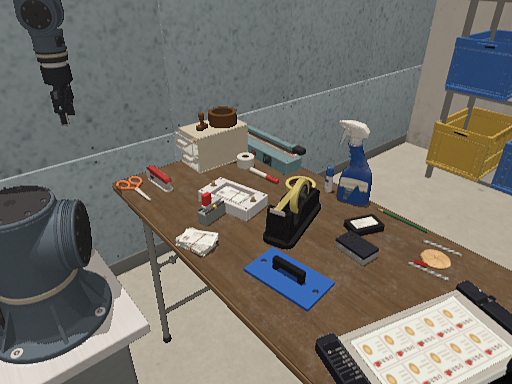

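The top view shows the tray at about (230,193), the lid at (337,222) with its handle in the middle, the knob at (240,232), and the dispenser between them at (293,172). Next I'll measure the lid and tray.

```bash
python3 - <<'E'
from h import *
d=dict(np.load('top.npz'));W=world(d);c=d['color'].astype(int)
def rect(m,zr,n):
    m=m&(W[...,2]>zr[0])&(W[...,2]<zr[1]); p=W[m]
    (cx,cy),s,a=cv2.minAreaRect(p[:,:2].astype(np.float32)); print(n,len(p),cx,cy,s,a,'med',np.median(p,0))
v,u=np.indices(c.shape[:2])
blue=(c[...,2]>c[...,0]+60)&(u>295)&(u<380)&(v>190)&(v<250)
rect(blue,(-.01,.03),'lid')
box=(u>303)&(u<372)&(v>198)&(v<245)
rect(box,(.03,.06),'handle')
tb=(u>190)&(u<270)&(v>165)&(v<222)
rect(tb,(.033,.045),'tray')
rect((u>230)&(u<250)&(v>205)&(v<245)&(c[...,0]>c[...,1]+70),(.07,.11),'knob')
rect((u>262)&(u<325)&(v>130)&(v<215),(.05,.15),'disp')
print(W[[198,175][0],[202,259][0]])
a=cv2.resize(d['color'][160:250,190:275,::-1],None,fx=7,fy=6.5,interpolation=cv2.INTER_CUBIC)[:600]
cv2.imwrite('pics/c1.png',cv2.resize(d['color'][165:245,190:270,::-1],None,fx=7,fy=7,interpolation=cv2.INTER_CUBIC))
E
```

```text
lid 1830 0.4655563235282898 -0.24806085228919983 (0.1117483526468277, 0.19073247909545898) 8.31906795501709 med [ 0.46451083 -0.24660576  0.008389  ]
handle 150 0.48307403922080994 -0.20558986067771912 (0.17230789363384247, 0.05243230238556862) 69.62385559082031 med [ 0.46775566 -0.24499455  0.04229854]
tray 1471 0.5433364510536194 0.09485727548599243 (0.14831769466400146, 0.19014319777488708) 14.637970924377441 med [0.55975618 0.0951646  0.0378717 ]
knob 41 0.44818592071533203 0.06982476264238358 (0.023846924304962158, 0.0152134969830513) 17.744800567626953 med [0.44834823 0.0706493  0.09256193]
disp 1293 0.6265954971313477 -0.10193851590156555 (0.22831332683563232, 0.07042600214481354) 21.48594856262207 med [ 0.63105964 -0.10090429  0.08829002]
[0.54489677 0.18706163 0.03858695]
```

View pics/c1.png

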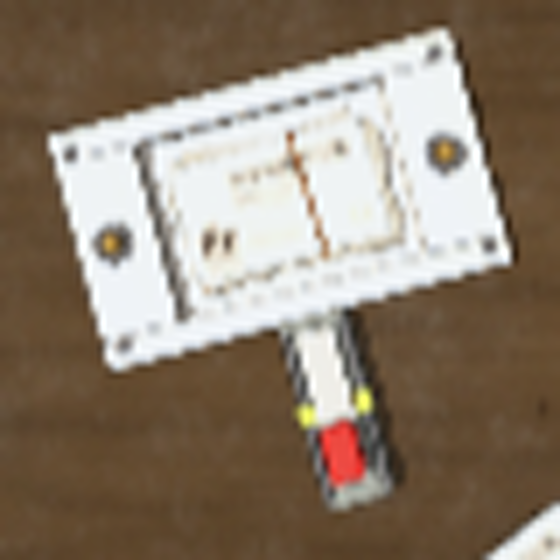

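The crop shows the pins at (113,243) and (444,152), the rim corners at (52,135), (447,30), (512,262) and (113,368), and the knob at (343,453).

```bash
cat >> h.py <<'E'
def ray(d,u,v,z):
    M=cv2.Rodrigues(np.array(d['rvec'],float))[0];t=np.array(d['tvec']).reshape(3)
    o=-M.T@t; w=M.T@np.array([(u-d['cx'])/d['fx'],(v-d['cy'])/d['fy'],1]); return o+w*(z-o[2])/w[2]
E
python3 - <<'E'
from h import *
d=dict(np.load('top.npz'));W=world(d);c=d['color'].astype(int);v,u=np.indices(c.shape[:2])
f=lambda x,y,z:ray(d,(x+.5)/7-.5+190,(y+.5)/7-.5+165,z)
A=f(113,243,.053);B=f(444,152,.053);m=(A+B)/2;D=A-B
print('pins',A,B,m,np.hypot(*D[:2]),'yaw',np.degrees(np.arctan2(-D[0],D[1])))
C=np.array([f(*p,.038) for p in[(52,135),(447,30),(512,262),(113,368)]]);print('rim',C.mean(0),np.linalg.norm(np.diff(C,axis=0),axis=1))
D=C[0]-C[1]+C[3]-C[2];print(np.degrees(np.arctan2(-D[0],D[1])))
k=f(343,453,.0925);print('knob',k,'in tray dist',k-m)
m2=(u>318)&(u<360)&(v>208)&(v<236)&(c.sum(2)<150)
pts=np.argwhere(m2)[:,::-1]; w=np.array([ray(d,a,b,.042)[:2] for a,b in pts],np.float32); print('handle',len(w),cv2.minAreaRect(w),w.mean(0))
for b in [(300,372,195,250)]:
  q=(u>295)&(u<385)&(v>190)&(v<255)&(c[...,2]>c[...,0]+60)
  w=np.array([ray(d,a,b,.008)[:2] for a,b in np.argwhere(q)[:,::-1]],np.float32);print('lid',cv2.minAreaRect(w))
# disp top and obstacles above .06
q=(u>190)&(u<380)&(v>100)&(W[...,2]>.1)&(W[...,2]<.3);p=W[q];print(p.min(0),p.max(0))
E
```

```text
pins [0.54019169 0.17330593 0.053     ] [0.57949327 0.02450902 0.053     ] [0.55984248 0.09890747 0.053     ] 0.15389975069940381 yaw 14.795588207800874
rim [0.56020853 0.09883681 0.038     ] [0.18624807 0.10986173 0.18694637]
14.303488701818894
knob [0.44749422 0.06913817 0.0925    ] in tray dist [-0.11234825 -0.0297693   0.0395    ]
handle 79 ((0.46762511134147644, -0.24399249255657196), (0.01439785398542881, 0.08907679468393326), 8.831249237060547) [ 0.46891728 -0.24807607]
lid ((0.46585673093795776, -0.24773596227169037), (0.1108856350183487, 0.1899460405111313), 8.35934066772461)
[ 0.01045706 -0.16939135  0.10002852] [0.83543845 0.07352929 0.2658016 ]
```

```bash

python3 -m inch '[[[-0.4,-0.4,0],[0,0,0.06],1],[[-0.7,-0.7,0],[0,0,0.12],1],[[-1,-1,0],[0,0,0.18],1],[[-1,-1,0],[0,0,0.24],1],[[-1,-1,0],[0,0,0.307],1]]'
python3 -m inch '[[[-0.7,0.1,0],[0,0,0],1],[[-1,0.16,0],[0,0,0],1]]'
python3 -m inch '[[[-0.7,0.1,0],[0,0,0],1],[[-1,0.16,0],[0,0,0],1]]'
```

```text
time: 0.72
eef_pos: [0.2704, 0.3619, 0.2312]
tcp_rot: [-3.141, 0.0, 1.734]
force: [0.8, 0.8, -0.6]
width: 0.0854
finger_force: 0.0
time: 0.98
eef_pos: [0.2962, 0.2839, 0.231]
tcp_rot: [-3.141, 0.001, 1.741]
force: [0.1, 0.1, -0.5]
width: 0.0858
finger_force: 0.0
time: 1.23
eef_pos: [0.3225, 0.207, 0.2311]
tcp_rot: [-3.141, 0.001, 1.74]
force: [-0.3, 1.6, -0.5]
width: 0.0851
finger_force: 0.0
```

```bash

for i in 1; do :; done
python3 -m inch '[[[-0.7,0.1,0],[0,0,0],1],[[-0.98,0.136,0],[0,0,0.0075],1]]' >/dev/null
python3 -m inch '[[[-0.7,0.1,0],[0,0,0],1],[[-0.98,0.136,0],[0,0,0],1]]' >/dev/null
python3 -m inch '[[[-0.7,0.1,0],[0,0,0],1],[[-0.98,0.136,0],[0,0,0],1]]' >/dev/null
python3 -m inch '[[[-0.7,0.1,0],[0,0,0],1],[[-0.98,0.136,0],[0,0,0],1]]'
python3 -m inch '[[[-0.7,0.1,0],[0,0,0],1],[[-0.98,0.136,0],[0,0,0],1]]' >/dev/null
python3 -m inch '[[[-0.7,0.1,0.3],[0,0,0],1],[[-0.9,0.12,0.7],[0,0,0],1],[[-0.9,0.12,0.9],[0,0,0],1]]'
```

```text
time: 2.22
eef_pos: [0.4137, -0.0964, 0.231]
tcp_rot: [-3.141, 0.0, 1.716]
force: [-0.1, 0.1, 0.6]
width: 0.0853
finger_force: 0.0
time: 2.85
eef_pos: [0.4549, -0.241, 0.1571]
tcp_rot: [-3.139, -0.001, 1.716]
force: [-0.0, 0.4, 0.3]
width: 0.0851
finger_force: 0.0
```

```bash

python3 -m inch '[[[-0.095,0.133,0.4],[0,0,0],1],[[-0.095,0.133,0.9],[0,0,0],1]]' >/dev/null
python3 -m inch '[[[0,0,0.3],[0,0,0],1],[[0,0,0.5],[0,0,0],1],[[0,0,0.5],[0,0,0],1]]'
python3 - <<'E'
from h import *
shot('scene')
d=dict(np.load('scene.npz'))
cv2.imwrite('pics/s1.png',cv2.resize(d['color'][170:330,200:400,::-1],None,fx=3.5,fy=3.5,interpolation=cv2.INTER_CUBIC))
E
```

```text
time: 3.48
eef_pos: [0.4662, -0.2454, 0.046]
tcp_rot: [-3.139, -0.002, 1.718]
force: [-0.1, -0.1, 1.5]
width: 0.0854
finger_force: 0.0
```

View pics/s1.png

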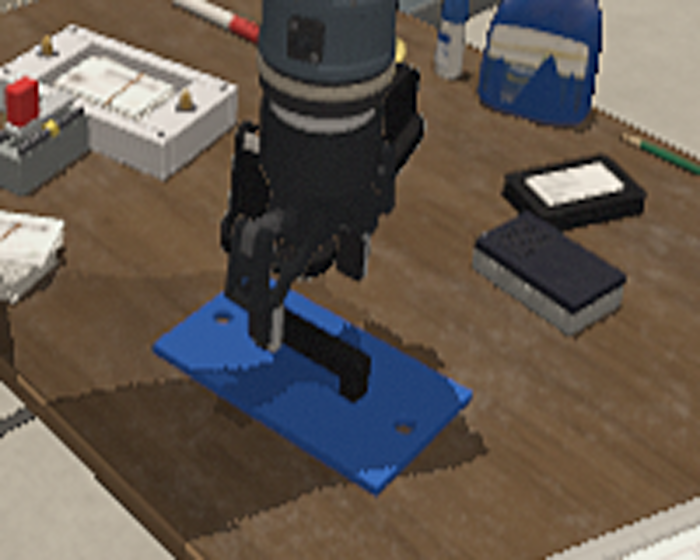

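The gripper straddles the handle, which runs from (280,330) to (360,390), and agrees with the measured coordinates. Next I descend and close.

```bash

python3 -m inch '[[[0,-0.005,0.25],[0,0,0],1],[[0,-0.005,0.38],[0,0,0],1],[[0,-0.005,0.38],[0,0,0],1],[[0,-0.005,0.38],[0,0,0],-1],[[0,-0.005,0.38],[0,0,0],-1]]'
python3 -m inch '[[[0,0,0],[0,0,0],-1],[[0,0,0],[0,0,0],-1],[[0,0,0],[0,0,0],-1],[[0,0,0],[0,0,0],-1]]'
```

```text
time: 4.15
eef_pos: [0.4673, -0.2462, 0.0176]
tcp_rot: [3.141, 0.001, 1.718]
force: [-1.4, -0.2, -0.8]
width: 0.0517
finger_force: 0.0
time: 4.65
eef_pos: [0.467, -0.2462, 0.0173]
tcp_rot: [3.141, 0.0, 1.718]
force: [-2.2, 0.4, 5.9]
width: 0.0147
finger_force: 59.7
```

```bash

python3 -m inch '[[[0,0,-0.2],[0,0,0],-1],[[0,0,-0.5],[0,0,0],-1],[[0,0,-0.9],[0,0,0],-1]]'
python3 -m inch '[[[0,0,-0.5],[0,0,0],-1],[[0,0,-1],[0,0,0],-1]]' >/dev/null
python3 -m inch '[[[0,0,-0.3],[0,0,0],-1],[[0,0,-0.5],[0,0,0],-1],[[0,0,-0.5],[0,0,0],-1]]'
```

```text
time: 5.03
eef_pos: [0.466, -0.2455, 0.0886]
tcp_rot: [-3.139, -0.002, 1.718]
force: [0.3, -0.3, -3.1]
width: 0.0149
finger_force: 58.8
time: 5.65
eef_pos: [0.4672, -0.2462, 0.2095]
tcp_rot: [3.141, 0.001, 1.718]
force: [-0.1, 0.3, -3.5]
width: 0.0148
finger_force: 59.1
```

```bash

python3 -m inch '[[[0.35,0.15,0],[0,0,0],-1],[[0.82,0.357,0],[0,0,0],-1]]' >/dev/null
python3 -m inch '[[[0.45,0.2,0],[0,0,0],-1],[[0.82,0.357,0],[0,0,0],-1]]' >/dev/null
python3 -m inch '[[[0.45,0.2,0],[0,0,0],-1],[[0.82,0.357,0],[0,0,0],-1]]' >/dev/null
python3 -m inch '[[[0.45,0.2,0],[0,0,0],-1],[[0.82,0.357,0],[0,0,0],-1]]' 
python3 -m inch '[[[0.45,0.2,0],[0,0,-0.015],-1],[[0.7,0.3,0],[0,0,-0.0349],-1],[[0.82,0.357,0],[0,0,-0.0349],-1],[[0.82,0.357,0],[0,0,-0.0349],-1]]'
python3 - <<'E'
from h import *
d=shot('top','t2.png');W=world(d);c=d['color'].astype(int)
m=(c[...,2]>c[...,0]+60)&(W[...,2]>.14)&(W[...,2]<.26);m[:150]=0
p=W[m];print(len(p),cv2.minAreaRect(p[:,:2].astype(np.float32)),np.median(p,0))
A=np.c_[p[:,:2],np.ones(len(p))];print(np.linalg.lstsq(A,p[:,2],rcond=None)[0])
d=shot('scene','s2.png')
E
```

```text
time: 6.65
eef_pos: [0.5411, 0.0317, 0.2073]
tcp_rot: [-3.139, -0.0, 1.718]
force: [0.0, -1.4, -2.5]
width: 0.0149
finger_force: 58.9
time: 7.15
eef_pos: [0.5599, 0.0993, 0.2084]
tcp_rot: [-3.141, 0.0, 1.827]
force: [-0.7, -0.8, -3.0]
width: 0.0149
finger_force: 59.0
729 ((0.5770688056945801, 0.03544841706752777), (0.10895317047834396, 0.060871005058288574), 13.778990745544434) [0.57036422 0.03205342 0.19958123]
[-0.00374083  0.00549398  0.20160017]
```

View pics/s2.png

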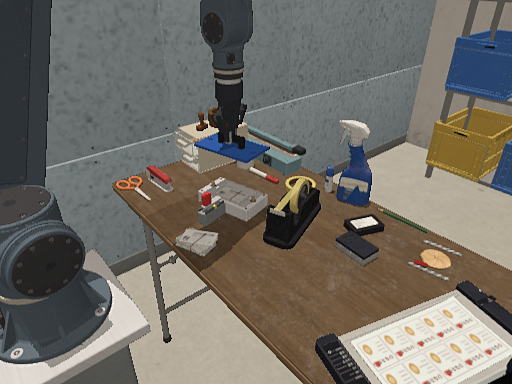

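View pics/t2.png

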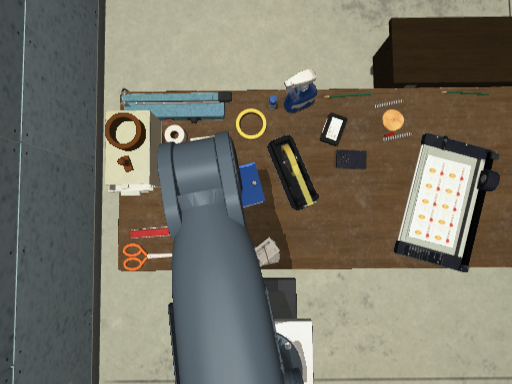

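The lid is held level over the tray. The arm hides it from the top camera, but it is mostly visible in the scene view at about (232,148). I'll measure the lid and the pins in that one camera.

```bash
python3 - <<'E'
from h import *
d=dict(np.load('scene.npz'));W=world(d);c=d['color'].astype(int);v,u=np.indices(c.shape[:2])
m=(c[...,2]>c[...,0]+50)&(u>185)&(u<280)&(v>125)&(v<170)
n=W[m][:,2];print(m.sum(),np.percentile(n,[2,50,98]))
m&=W[...,2]>.19
w=np.array([ray(d,a,b,.1995)[:2] for a,b in np.argwhere(m)[:,::-1]],np.float32)
rc=cv2.minAreaRect(w);print(rc)
q=W[m];print(cv2.minAreaRect(q[:,:2].astype(np.float32)))
t=dict(np.load('top.npz'));Wt=world(t);ct=t['color'].astype(int);mt=(ct[...,2]>ct[...,0]+60)&(Wt[...,2]>.15)&(Wt[...,2]<.24);mt[:150]=0
w=np.array([ray(t,a,b,.1995)[:2] for a,b in np.argwhere(mt)[:,::-1]])
a=np.radians(14.65);k=(w-[.56,.099])@np.array([[np.cos(a),-np.sin(a)],[np.sin(a),np.cos(a)]])
print('tray frame patch',k.min(0),k.max(0))
f=lambda x,y:ray(d,(x+.5)/3.5-.5+200,(y+.5)/3.5-.5+170,.053)
A=f(48,38);B=f(186,94);print('pins scene',A,B,(A+B)/2,np.linalg.norm(A-B))
cr=np.hstack([cv2.resize(d['color'][125:175,185:285,::-1],None,fx=4,fy=6,interpolation=cv2.INTER_CUBIC),cv2.resize(d['color'][170:225,185:285,::-1],None,fx=4,fy=6,interpolation=cv2.INTER_CUBIC)[:300]])
cv2.imwrite('pics/c3.png',cr)
E
```

```text
953 [0.19331823 0.2005651  0.20259038]
((0.5586276650428772, 0.09268441796302795), (0.12257623672485352, 0.1965866982936859), 14.560131072998047)
((0.3356339931488037, -0.2945626378059387), (1.089911937713623, 0.20614701509475708), 60.170475006103516)
tray frame patch [-0.05399767 -0.09589494] [ 0.05467117 -0.03470876]
pins scene [0.54512067 0.17575294 0.053     ] [0.58101048 0.0218087  0.053     ] [0.56306558 0.09878082 0.053     ] 0.15807248014875716
```

View pics/c3.png

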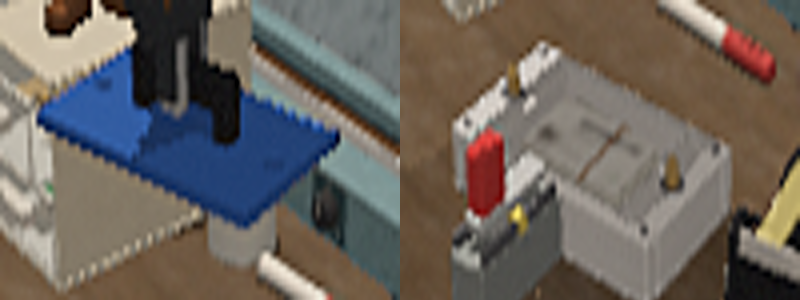

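The lid and tray agree to within about 1 mm and less than 1° in the top camera, so I'm descending, slowly near the pins.

```bash

python3 -m inch '[[[0,0,0.4],[0,0,0],-1],[[0,0,0.8],[0,0,0],-1],[[0,0,0.95],[0,0,0],-1]]' >/dev/null
python3 -m inch '[[[0,0,0.25],[0,0,0],-1],[[0,0,0.4],[0,0,0],-1],[[0,0,0.45],[0,0,0],-1],[[0,0,0.45],[0,0,0],-1]]'
python3 -m inch '[[[0,0,0.05],[0,0,0],-1],[[0,0,0.1],[0,0,0],-1],[[0,0,0.15],[0,0,0],-1],[[0,0,0.15],[0,0,0],-1]]'
```

```text
time: 8.12
eef_pos: [0.5604, 0.0993, 0.0973]
tcp_rot: [3.141, 0.0, 1.827]
force: [-0.3, -0.2, -3.3]
width: 0.0149
finger_force: 59.0
time: 8.62
eef_pos: [0.5598, 0.0993, 0.0845]
tcp_rot: [-3.141, 0.0, 1.827]
force: [-0.1, -0.1, -3.5]
width: 0.0147
finger_force: 59.0
```

```bash

python3 -m inch '[[[0,0,0.08],[0,0,0],-1],[[0,0,0.16],[0,0,0],-1],[[0,0,0.16],[0,0,0],-1]]'
python3 -m inch '[[[0,0,0.04],[0,0,0],-1],[[0,0,0.06],[0,0,0],-1],[[0,0,0.06],[0,0,0],-1]]' 

```

```text
time: 9.0
eef_pos: [0.5596, 0.0993, 0.0713]
tcp_rot: [-3.14, -0.0, 1.827]
force: [0.2, 0.4, -3.7]
width: 0.015
finger_force: 59.1
time: 9.38
eef_pos: [0.56, 0.0993, 0.0672]
tcp_rot: [-3.141, 0.0, 1.827]
force: [-0.2, -0.0, -3.0]
width: 0.0149
finger_force: 59.1
```

```bash
python3 - <<'E'
from h import *
d=shot('scene')
cv2.imwrite('pics/c4.png',cv2.resize(d['color'][150:230,180:280,::-1],None,fx=7,fy=7,interpolation=cv2.INTER_CUBIC))
E
```

```text
(no output)
```

View pics/c4.png

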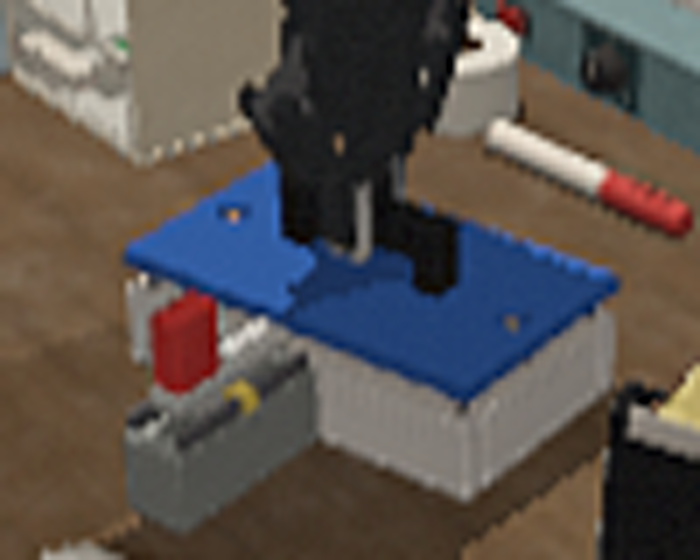

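Both pin tips show centrally in the holes, at (234,213) and (512,322), and there is no contact force. I'll continue down.

```bash

python3 -m inch '[[[0,0,0.03],[0,0,0],-1],[[0,0,0.06],[0,0,0],-1],[[0,0,0.06],[0,0,0],-1]]'
python3 -m inch '[[[0,0,0.03],[0,0,0],-1],[[0,0,0.06],[0,0,0],-1],[[0,0,0.06],[0,0,0],-1]]' 
```

```text
time: 9.8
eef_pos: [0.5603, 0.0997, 0.0624]
tcp_rot: [3.141, -0.0, 1.828]
force: [1.4, 1.6, -5.5]
width: 0.0149
finger_force: 59.0
time: 10.18
eef_pos: [0.5603, 0.0996, 0.0576]
tcp_rot: [3.141, -0.0, 1.828]
force: [2.7, 5.3, -4.3]
width: 0.0151
finger_force: 59.0
```

```bash

python3 -m inch '[[[0,0,0.02],[0,0,0],-1],[[0,0,0.03],[0,0,0],-1],[[0,0,0.03],[0,0,0],-1]]'
python3 -m inch '[[[0,0,0.01],[0,0,0],-1],[[0,0,0.01],[0,0,0],-1]]'
```

```text
time: 10.55
eef_pos: [0.5604, 0.0997, 0.0555]
tcp_rot: [3.141, -0.0, 1.828]
force: [1.3, 4.9, 0.1]
width: 0.0147
finger_force: 59.5
time: 10.8
eef_pos: [0.5604, 0.0997, 0.0553]
tcp_rot: [3.14, -0.0, 1.828]
force: [-0.7, 5.2, 6.0]
width: 0.0149
finger_force: 60.5
```

The lid is seated: TCP at 0.0553 m, with 6 N of support force. I'll release it, retreat and look.

```bash

python3 -m inch '[[[0,0,0],[0,0,0],0],[[0,0,0],[0,0,0],1],[[0,0,0],[0,0,0],1],[[0,0,0],[0,0,0],1],[[0,0,0],[0,0,0],1]]'
python3 -m inch '[[[0,0,-0.2],[0,0,0],1],[[0,0,-0.5],[0,0,0],1],[[0,0,-0.9],[0,0,0],1]]'
python3 -m inch '[[[0,-0.4,0],[0,0,0],1],[[0,-0.73,0],[0,0,0],1]]' >/dev/null
python3 -m inch '[[[0,-0.4,0],[0,0,0],1],[[-0.006,-0.73,0],[0,0,0],1],[[-0.006,-0.73,0],[0,0,0],1],[[-0.006,-0.73,0],[0,0,0],1]]'
python3 - <<'E'
from h import *
d=shot('scene');W=world(d);c=d['color'].astype(int);v,u=np.indices(c.shape[:2])
m=(c[...,2]>c[...,0]+50)&(u>185)&(u<280)&(v>150)&(v<225)&(W[...,2]>.03);p=W[m]
print(m.sum(),np.percentile(p[:,2],[10,50,90]))
m&=W[...,2]>.042;p=W[m];print(np.linalg.lstsq(np.c_[p[:,:2],np.ones(len(p))],p[:,2],rcond=None)[0])
cv2.imwrite('pics/c5.png',cv2.resize(d['color'][150:230,180:280,::-1],None,fx=7,fy=7,interpolation=cv2.INTER_CUBIC))
E
```

```text
time: 11.42
eef_pos: [0.5601, 0.0993, 0.0544]
tcp_rot: [-3.141, 0.0, 1.827]
force: [-0.1, -0.6, 0.3]
width: 0.0856
finger_force: 0.0
time: 11.8
eef_pos: [0.5599, 0.0993, 0.1279]
tcp_rot: [-3.141, 0.0, 1.827]
force: [0.6, 0.1, 0.0]
width: 0.0855
finger_force: 0.0
time: 12.55
eef_pos: [0.4484, 0.0695, 0.1275]
tcp_rot: [3.139, 0.0, 1.827]
force: [0.6, 0.1, -0.6]
width: 0.0854
finger_force: 0.0
978 [0.04524786 0.04742028 0.04920839]
[-0.43461549 -0.27024493  0.31098141]
```

View pics/c5.png

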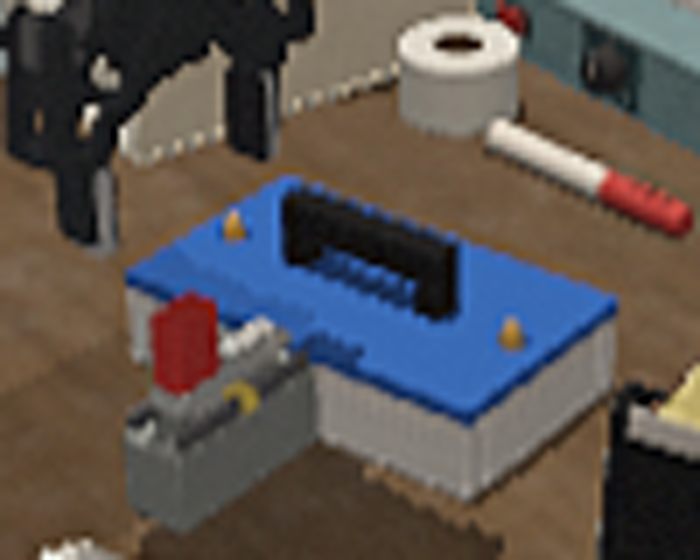

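The lid lies flat with both pins through at (234,225) and (512,335), and its top reads about 0.047 m. Next I grasp the knob and lift it.

```bash

python3 -m inch '[[[0,0,0.3],[0,0,0],1],[[0,0,0.6],[0,0,0],1],[[0,0,0.78],[0,0,0],1],[[0,0,0.78],[0,0,0],1],[[0,0,0.78],[0,0,0],-1]]'
python3 -m inch '[[[0,0,0],[0,0,0],-1],[[0,0,0],[0,0,0],-1],[[0,0,0],[0,0,0],-1],[[0,0,0],[0,0,0],-1],[[0,0,0],[0,0,0],-1]]'
python3 -m inch '[[[0,0,-0.08],[0,0,0],-1],[[0,0,-0.14],[0,0,0],-1],[[0,0,-0.14],[0,0,0],-1]]'
```

```text
time: 13.22
eef_pos: [0.448, 0.0694, 0.0646]
tcp_rot: [3.141, 0.0, 1.827]
force: [0.7, 0.0, 0.3]
width: 0.0696
finger_force: 0.0
time: 13.85
eef_pos: [0.4478, 0.0693, 0.0647]
tcp_rot: [3.14, 0.0, 1.827]
force: [-0.8, -0.3, 6.6]
width: 0.0247
finger_force: 60.7
time: 14.22
eef_pos: [0.4473, 0.0692, 0.0756]
tcp_rot: [3.141, 0.0, 1.827]
force: [0.8, -0.2, -0.2]
width: 0.0249
finger_force: 59.9
```

```bash

python3 -m inch '[[[0,0.1,0],[0,0,0],-1],[[0,0.22,0],[0,0,0],-1],[[0,0.34,0],[0,0,0],-1],[[0,0.34,0],[0,0,0],-1]]'
python3 -m inch '[[[0,0,0.06],[0,0,0],-1],[[0,0,0.12],[0,0,0],-1],[[0,0,0.12],[0,0,0],-1]]'
```

```text
time: 14.72
eef_pos: [0.4748, 0.0765, 0.0752]
tcp_rot: [3.141, 0.0, 1.828]
force: [0.6, -0.3, -1.0]
width: 0.0251
finger_force: 59.9
time: 15.1
eef_pos: [0.473, 0.076, 0.0652]
tcp_rot: [-3.141, 0.0, 1.827]
force: [-0.5, -0.6, -1.1]
width: 0.025
finger_force: 60.1
```

Travel is about 27 mm and the bolt is down to within 1 mm of its start height. I'll release it, go up and check.

```bash

python3 -m inch '[[[0,0,0],[0,0,0],0],[[0,0,0],[0,0,0],1],[[0,0,0],[0,0,0],1],[[0,0,0],[0,0,0],1],[[0,0,0],[0,0,0],1]]'
python3 -m inch '[[[0,0,-0.3],[0,0,0],1],[[0,0,-0.6],[0,0,0],1],[[0,0,-1],[0,0,0],1]]' >/dev/null
python3 -m inch '[[[0,0,-0.5],[0,0,0],1],[[0,0,-1],[0,0,0],1],[[0,0,-1],[0,0,0],1]]'
python3 - <<'E'
from h import *
d=shot('scene');W=world(d);c=d['color'].astype(int);v,u=np.indices(c.shape[:2])
m=(c[...,0]>c[...,1]+70)&(u>195)&(u<235)&(v>175)&(v<215);p=W[m]
print(m.sum(),np.median(p,0),np.percentile(p[:,2],[50,90,97,100]))
cv2.imwrite('pics/c6.png',cv2.resize(d['color'][150:230,180:280,::-1],None,fx=7,fy=7,interpolation=cv2.INTER_CUBIC))
E
```

```text
time: 15.72
eef_pos: [0.4736, 0.0762, 0.0657]
tcp_rot: [3.142, 0.0, 1.827]
force: [0.3, -0.1, -0.2]
width: 0.0854
finger_force: 0.0
time: 16.48
eef_pos: [0.4751, 0.0764, 0.2285]
tcp_rot: [3.136, 0.001, 1.827]
force: [0.3, 0.3, -0.0]
width: 0.0853
finger_force: 0.0
105 [0.46814291 0.07013303 0.07977979] [0.07977979 0.09341648 0.09468739 0.09629189]
```

View pics/c6.png

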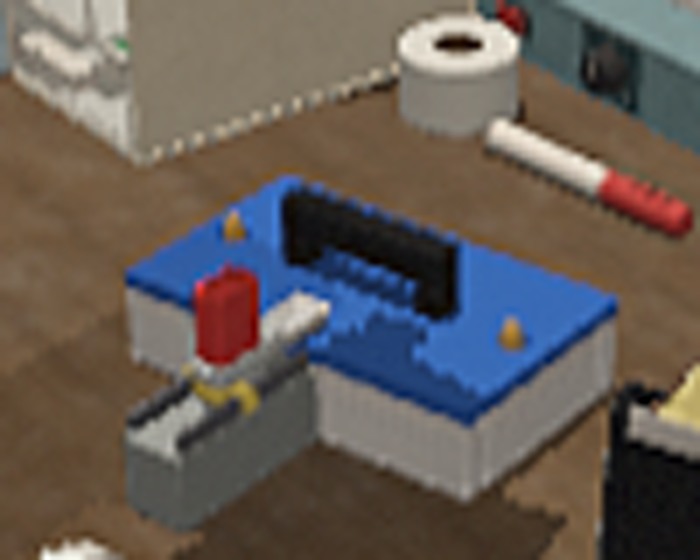

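The knob sits behind the yellow ridge at (228,315), with its top at about 0.094 m, so the bolt is down. The bar's tip is over the lid's edge at (315,305), and the lid is still flat with both pins through.

```bash
python3 -c "
from workcell import r
print(r.close_job())"
```

```text
the job is handed in; nothing more can be done
None
```

I handed the job in at about 16.5 s: the lid lies flat over both pins and the bolt is in about 27 mm and down behind the ridge, by the last camera check; hand-in returned no verdict.

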